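Open the flour dispenser over the measuring cup and hold the gate at the portion clip

ROBOT

A 6-joint arm with a two-finger parallel gripper is mounted at the origin on the work surface. World frame = base frame: x ahead of the robot, y to its left, z up, the work surface at z = 0. Lengths are in m, angles in rad, forces in N, time in s.
With the tool pointing down it reaches from about 0.375 to 0.9 m from the base axis. Payload 3.1 kg.
Tool frame: the origin (TCP) lies midway between the tips of the shut fingers; the grasp point (between the pads) lies 19 mm behind it (pinch_z is the z of the grasp point in the tool frame, in m); z points along the fingers, y is the line along which they close (so a half turn about z gives the same grasp; the last joint's range is limited). The gripper opens to 87 mm and grips with 3 to 60 N. Pads are 19 mm wide; open, the fingers measure 117 mm over their backs; the gripper's body (75 mm by 190 mm) begins 51 mm behind the grasp point.
Start: joints at [1.079, 0.527, 1.433, -0, 1.181, -0.178], TCP at [0.193, 0.594, 0.223] pointing down, gripper open.
Joint ranges: [-3.08, 3.08], [-0.75, 2.2], [0.22, 2.44], [-1.43, 4.57], [0, 2.65], [-2.85, 2.85]. Speed limits (rad/s): [2.79, 2.79, 3.14, 3.14, 3.14, 3.14].

INTERFACE

Orientations are given as a rotation vector (axis times angle).
In Python, from rig import * gives the robot as it stands.
- The arm moves only by the tool send_rows, never from a script. Its argument "motion" is a list of rows, each an object with "translation": the shift along the tool's x, y, z as a fraction of full scale, a list of three; "yaw": the turn about the tool's z as a fraction of full scale. A call has 1 to 10 rows; each row is the pose to reach, as a shift and turn from the pose commanded when the call began, along the tool's axes at that moment; what a row does not reach only later rows make up. Full scale, the value 1, is 15 cm for a shift and pi/2 rad for a turn. A row lasts 1/8 s, in which the tool goes at most 62.5 mm and 10.7 degrees, less where a joint would pass 70% of its speed; a pose out of reach is approached as far as the arm can. A call with a number of a shift or a turn outside -1 to 1 is refused whole. A call with a gripper value outside its range is refused whole. "claw" is the finger opening in mm, from 0 to 87, set as the call begins (left out, the last holds). The fingers move at their own pace and stop on an object; "force" is the grip in N (left out, the last holds). Time passes only in rows, so rows that repeat a pose let the fingers close. It gives the time, the measured TCP pose, the force, the opening and the grip force at its end, in the units of the state.
- get_state(): the state, without advancing time (a new reading comes with each control period).
- capture(name): name is "scene" or "side" or "wrist"; returns (picture, depth): 420x560x3 uint8, blue, green, red; 420x560 float32, m along the optical axis (not along the pixel's ray), 0 where there is no reading.
- camera_model(name): a dict with "camera_matrix" (3x3 intrinsics, pixels), "distortion" ([k1, k2, p1, p2, k3] as OpenCV has them; the pictures are not rectified), "rvec" (rotation vector, rad) and "tvec" (3), from world to camera coordinates, as OpenCV has them. Camera axes: x right, y down, z forward; pixel columns grow to the right and rows downward; lengths in m; the calibration is good to about 2 mm. A picture is of the moment at which its call begins: read the wrist's pose just before it. camera_model takes no time and is no camera call; for the wrist camera it gives the pose at the moment of the call.
- job_done(): hands the job in; it is judged then, once.
The state is a dict: "t": time; "joints": joint angles; "joint_vel": joint speeds; "tau": joint torques, N m; "tcp_pos": TCP position; "ee_rot": TCP orientation; "ft_force": force on the tool from outside, world axes, zero at the start; "torque": the same for the moment, N m; "grip_width": finger opening in m; "finger_force": force on a finger pad.
Only numpy, scipy, OpenCV 4.12 (cv2) and the standard library are available. Lean on these libraries where they do the work, as an engineer would, in place of code of your own. Each camera call takes 0.05 s, during which the arm holds its last target. There are 200 camera calls.

TASK

Stand the long-handled measuring cup upright on the table under the dispenser's spout, with the spout wholly over the cup's mouth, and let go of it. Only then pull the dispenser's spring-return gate out by its upright grip until its pointer is level with the small clip on the side rail, and hold it there: the program finishes while the gripper still holds the gate at the clip. Leave the bowl, the jar and the egg basket where they are.

Things in the scene. Friction and masses are not known exactly. Their poses are not given: they have to be found in the camera images.
- cup: Loose steel measuring cup, 150 g: 72 mm across the foot, 84 mm across the rim, wall 3 mm, 55 mm high. Origin: centre of the underside, z up. A straight flat handle runs along its own -x to 179 mm from the origin, 12 mm wide, 8 mm thick, underside 45 mm above the table. At the start it stands to the robot's right of the dispenser, handle roughly towards the robot.
- cup_grip (a point): Point in the middle of the handle's section, 145 mm from the cup's axis along its -x, 49 mm above the underside; a good place to pinch the handle across its 12 mm width.
- dispenser: Fixed flour dispenser. Origin: on the table straight under the spout. Own -x: direction in which the gate is pulled, roughly to the robot's right; +y roughly towards the robot. Foot (from 50 mm) and column (from 82 mm) at +x. Hopper 120 mm across, 195 to 330 mm high, black lid to 362; gate housing 100 x 84 mm, 105 to 141 mm high; rail, top 122 mm high, along -x at y = -57 mm.
- spout (a point): Centre of the spout's lower end, 85 mm above the table; the spout is 34 mm across. The cup goes under it with 30 mm to spare, its handle sticking out towards the robot, so that the gripper stays clear of hopper and gate.
- gate (a joint): How far the gate is pulled out, in m: 0 shut, at most 0.085, growing along the dispenser's -x. A spring pulls it shut: about 3.6 N to start and 1.2 N more for each 10 mm; let go, it runs back to 0.
- gate_grip (a point): Point on the vertical axis of the gate's black upright grip, 165 mm above the table, 125 mm out from the spout's axis when shut; moves with the gate. The grip is 24 mm long in the pull direction, 16 mm wide across it, from 127 to 187 mm above the table. Pinch it from above across its 16 mm width (dispenser's y). Below it lies the blade, 50 mm wide, top at 127 mm.
- gate_pointer (a point): Tip of the gate's pointer, a steel bar 4 mm thick that sticks out from the foot of the grip towards the rail, 129 mm above the table, level with the grip's axis in the pull direction. It moves with the gate.
- clip: Portion mark: small black clip fixed on the rail, 12 mm long in the pull direction, 16 mm wide, from 111 to 133 mm above the table. Origin: centre of its underside; axes parallel to the dispenser's. It lies 30 to 62 mm out from the pointer of the shut gate, measured along the dispenser's -x. The pointer's tip passes just beside it without touching.
- bowl: Steel mixing bowl, 140 mm across, 60 mm high, empty, beyond or to the right of the work. Origin: centre of the underside. Leave it alone.
- jar: Amber glass jar with steel lid, 72 mm across, 90 mm high, beyond or to the right of the work. Origin: centre of the underside. Leave it alone.
- eggs: Yellow plastic basket with brown eggs, 170 mm across, about 100 mm high, between the robot and the dispenser, to the left. Origin: centre of the underside. Leave it alone.
There are look-alikes about, which are no part of the job. Leave any orange or red look-alike of the cup alone.

How it is judged:
By the outcome, as a careful person would: the job done as asked, in the order asked, and still so for the second after the job is handed in, while the arm keeps its last pose, push and grip.
It also fails if it takes over 70 s, if anything falls off the work surface, if the arm or the gripper's body presses on something with over 40 N, if the wrist force passes 120 N, or if a joint passes its speed limit or range.

## Working session

There is one attempt and no reset: what is moved stays moved. The work goes in short steps, Python scripts to look and compute and a tool call to move; the robot and the scene stay as the last step left them, time stands still between calls to the robot, and variables do not carry over. Pictures are saved under pics/ and viewed, at most 10 in all, crops included, and the job is handed in when it is done.

Besides the shell and the picture viewer there is one more tool, called after "Request:" by a JSON object that holds its "method" and its "body". send_rows: Moves the arm, as the interface text tells. Shift numbers are shares of 15 cm and turn numbers shares of pi/2 rad, none past 1 either way. Its arguments: {"type":"object","properties":{"motion":{"type":"array","items":{"type":"object","properties":{"translation":{"type":"array","items":{"type":"number"}},"yaw":{"type":"number"}}}},"claw":{"type":"number"},"force":{"type":"number"}},"required":["motion"]}

```bash
mkdir -p pics; ls
python3 - <<'E'
from rig import *
import cv2,numpy as np
for n in ("scene","side"):
    p,d=capture(n); cv2.imwrite(f"pics/{n}0.png",p); np.savez(f"{n}0.npz",p=p,d=d)
    m=camera_model(n); print(n,np.round(m["camera_matrix"],1).tolist(),m["distortion"],-cv2.Rodrigues(np.array(m["rvec"]))[0].T@np.array(m["tvec"]).ravel())
print(get_state())
E
```

```text
pics
scene [[483.2, 0.0, 276.6], [0.0, 483.2, 197.4], [0.0, 0.0, 1.0]] [-0.07939651  0.          0.          0.          0.        ] [1.55948692 0.3738211  0.80585757]
side [[498.3, 0.0, 283.5], [0.0, 498.3, 207.1], [0.0, 0.0, 1.0]] [-0.16179422  0.          0.          0.          0.        ] [0.79154204 0.58748718 1.54855631]
{'t': 0.1, 'joints': array([ 1.07849651e+00,  5.28365196e-01,  1.43378669e+00, -5.56245666e-06,
        1.18139452e+00, -1.78510458e-01]), 'joint_vel': array([ 0.00026297, -0.00227982, -0.00294353,  0.00081286,  0.00174943,
        0.00037558]), 'tau': array([-1.10639000e-04, -4.40988922e+01, -1.77150750e+01,  6.35082624e-02,
        5.33856370e-02, -5.20369360e-05]), 'tcp_pos': array([0.19257625, 0.59389319, 0.22167043]), 'ee_rot': array([-4.90776249e-01, -3.10237409e+00,  2.90000196e-03]), 'ft_force': array([0.60212572, 0.12574113, 0.78290567]), 'torque': array([-0.00120916,  0.02043377,  0.03008932]), 'finger_force': 0.0, 'grip_width': 0.08711365436608866}
```

View pics/scene0.png

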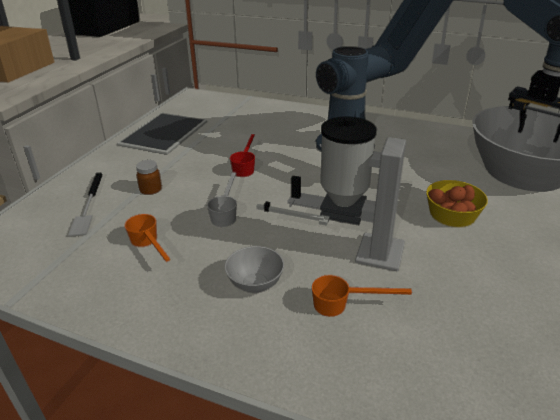

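View pics/side0.png

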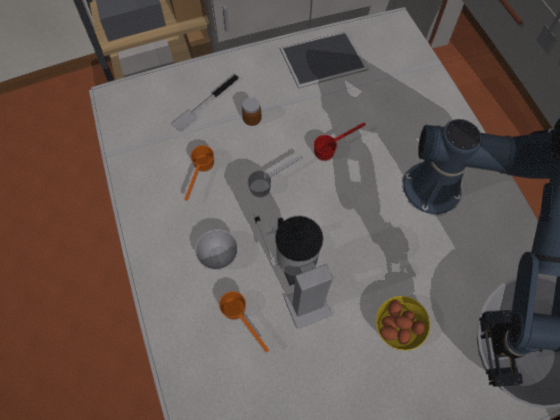

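The scene picture shows the steel cup at about (222,208) with its handle up to (235,178). It also shows the hopper at (348,150), the black grip at (296,186), the clip at (266,207) and the rail ending near (327,218). The side view shows the cup at (260,183) with its handle to (300,157), the clip at (257,219) and the lid at (299,238).

```bash
cat > h.py <<'E'
import cv2,numpy as np
from rig import *
def cloud(m,d):
    K=np.array(m["camera_matrix"]);D=np.array(m["distortion"]);R=cv2.Rodrigues(np.array(m["rvec"]))[0];t=np.array(m["tvec"]).ravel()
    v,u=np.mgrid[:d.shape[0],:d.shape[1]]
    n=cv2.undistortPoints(np.stack([u,v],-1).reshape(-1,1,2).astype(float),K,D).reshape(*d.shape,2)
    c=np.dstack([n*d[...,None],d]); w=(c-t)@R
    w[d<=0]=np.nan
    return w
def proj(m,X):
    return cv2.projectPoints(np.array(X,float).reshape(-1,1,3),np.array(m["rvec"]),np.array(m["tvec"]),np.array(m["camera_matrix"]),np.array(m["distortion"]))[0].reshape(-1,2)
def circ(P):
    A=np.c_[2*P,np.ones(len(P))];s=np.linalg.lstsq(A,(P**2).sum(1),rcond=None)[0]
    return s[:2],np.sqrt(s[2]+s[:2]@s[:2])
E
python3 - <<'E'
from h import *
for n,(a,b,c,e),k in (("scene",(190,160,400,290),3.7),("side",(235,140,345,330),3.1)):
    f=np.load(n+"0.npz"); w=cloud(camera_model(n),f["d"])
    np.save(n+"w.npy",w)
    cr=cv2.resize(f["p"][b:e,a:c],None,fx=k,fy=k,interpolation=cv2.INTER_CUBIC)
    cr=np.clip(cr*1.3,0,255).astype(np.uint8)
    for x in range((a+9)//10*10,c,10): cv2.line(cr,(int((x-a)*k),0),(int((x-a)*k),12 if x%50==0 else 5),(0,255,0),1)
    for y in range((b+9)//10*10,e,10): cv2.line(cr,(0,int((y-b)*k)),(12 if y%50==0 else 5,int((y-b)*k)),(0,255,0),1)
    cv2.imwrite(f"pics/{n}crop.png",cr); print(cr.shape)
s=np.load("scenew.npy");q=np.load("sidew.npy")
for l,(u,v) in dict(cup=(222,210),h=(235,180),hop=(348,160),lid=(348,128),grip=(296,180),grip2=(296,190),clip=(266,207),rail=(300,212),table=(200,240)).items(): print("scene",l,s[v,u].round(3))
for l,(u,v) in dict(cup=(260,183),h=(295,160),lid=(299,238),col=(310,285),clip=(257,219),table=(300,380)).items(): print("side",l,q[v,u].round(3))
E
```

```text
(481, 777, 3)
(589, 341, 3)
scene cup [ 0.554 -0.214  0.011]
scene h [ 0.372 -0.261 -0.001]
scene hop [0.631 0.163 0.287]
scene lid [0.596 0.15  0.347]
scene grip [0.586 0.025 0.181]
scene grip2 [0.592 0.027 0.155]
scene clip [ 0.644 -0.034  0.122]
scene rail [0.634 0.053 0.121]
scene table [ 0.687 -0.214 -0.002]
side cup [ 0.575 -0.218 -0.007]
side h [ 0.44  -0.232  0.055]
side lid [0.581 0.156 0.359]
side col [0.591 0.27  0.308]
side clip [ 0.642 -0.03   0.128]
side table [ 0.673  0.46  -0.005]
```

View crops.

View pics/scenecrop.png

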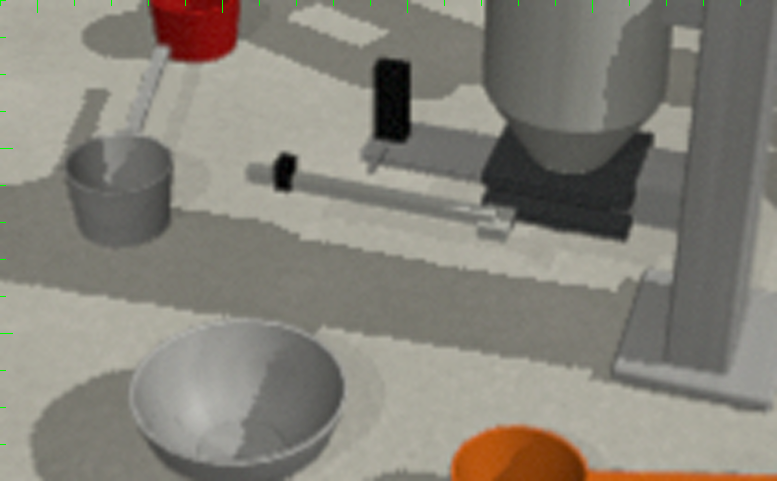

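View pics/sidecrop.png

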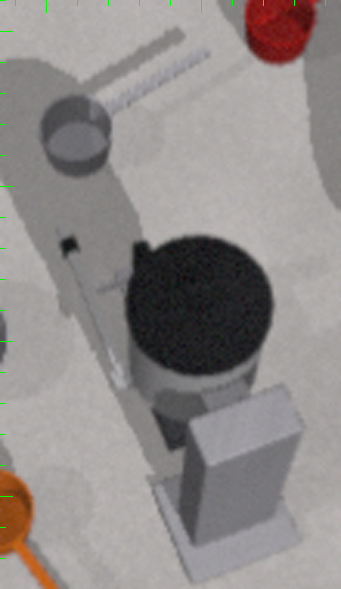

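Scene crop: the pointer tip is at about full-pixel (290.5,202.7), the clip top at (267,203), and the cup rim centre at (222,203). Side crop: the pointer tip is at about (268.9,232.9), the clip at (257.3,219), and the handle runs from (268,172) to (302,157).

Run:
```python
from h import *
W={n:np.load(n+"w.npy") for n in("scene","side")}; P={n:np.load(n+"0.npz")["p"].astype(int) for n in W}
A=np.concatenate([W[n].reshape(-1,3) for n in W]); B=np.concatenate([P[n].reshape(-1,3) for n in W])
src=np.r_[np.zeros(420*560),np.ones(420*560)]
def sel(lo,hi,extra=True):
    return np.all((A>lo)&(A<hi),1)&extra
black=B.max(1)<45
sat=B.max(1)-B.min(1)
for s in (0,1):
    k=sel([.48,.05,.26],[.72,.25,.325],src==s)
    c,r=circ(A[k][:,:2]); print("hopper",s,k.sum(),c,r)
    k=sel([.48,.05,.345],[.72,.25,.38],src==s); 
    if k.sum()>10: print("lid",s,k.sum(),(A[k].min(0)+A[k].max(0))/2,np.ptp(A[k],0),np.median(A[k][:,2]))
    k=sel([.52,-.08,.112],[.70,.10,.14],(src==s)&~black); print("rail+blade",s,k.sum())
    k=sel([.52,-.08,.135],[.70,.10,.20],(src==s)&black); print("grip",s,k.sum(),A[k].mean(0) if k.any() else'',A[k].min(0) if k.any() else'',A[k].max(0) if k.any() else'')
    k=sel([.62,-.08,.105],[.70,.0,.14],(src==s)&black); print("clip",s,k.sum(),A[k].mean(0) if k.any() else'',A[k].min(0) if k.any() else'',A[k].max(0) if k.any() else '')
    k=sel([.48,-.30,.048],[.64,-.15,.062],(src==s)&(sat<25)); print("rim",s,k.sum(),circ(A[k][:,:2]) if k.sum()>5 else'',A[k].min(0),A[k].max(0))
    k=sel([.48,-.30,.01],[.64,-.15,.045],(src==s)&(sat<25)); print("wall",s,k.sum(),circ(A[k][:,:2]) if k.sum()>5 else'')
    k=sel([.35,-.30,.03],[.53,-.18,.07],(src==s)&(sat<25)); print("handle",s,k.sum()); print(A[k][np.argsort(A[k][:,0])][::max(1,k.sum()//12)].round(3).tolist())
    k=sel([.61,-.08,.112],[.70,.12,.13],(src==s)&~black); print("rail",s,k.sum(),np.polyfit(A[k][:,1],A[k][:,0],1) if k.sum()>5 else '',A[k].min(0),A[k].max(0))
    k=sel([.25,-.3,.02],[.7,.0,.07],(src==s)&(B[:,2]-B[:,1]>60)&(B[:,1]<40)); print("red",s,k.sum(),A[k].min(0),A[k].max(0))
k=sel([.2,.2,.03],[.6,.6,.15],(B[:,2]-B[:,0]>60)); print("eggs",A[k].min(0),A[k].max(0))
```

```text
hopper 0 1789 [0.5763545  0.16773544] 0.06259242999494176
lid 0 221 [0.57956734 0.14524589 0.35433581] [0.06014333 0.06018037 0.0186028 ] 0.3472945511246581
rail+blade 0 703
grip 0 195 [0.58583705 0.02718368 0.16260444] [0.55954259 0.01070541 0.13510527] [0.61158349 0.0998728  0.18667796]
clip 0 44 [ 0.6433477  -0.03286371  0.12473569] [ 0.62813686 -0.03981815  0.11347945] [ 0.64958    -0.02785698  0.13400966]
rim 0 180 (array([ 0.5617086 , -0.20087343]), np.float64(0.04777557615124015)) [ 0.48206574 -0.24195977  0.04801059] [ 0.62409056 -0.15693317  0.05667272]
wall 0 491 (array([ 0.58101408, -0.19838914]), np.float64(0.03782115862086102))
handle 0 104
[[0.406, -0.242, 0.048], [0.422, -0.237, 0.054], [0.431, -0.243, 0.05], [0.438, -0.243, 0.051], [0.448, -0.234, 0.052], [0.455, -0.228, 0.05], [0.468, -0.225, 0.051], [0.474, -0.222, 0.051], [0.486, -0.219, 0.052], [0.495, -0.228, 0.048], [0.504, -0.216, 0.052], [0.517, -0.22, 0.052], [0.523, -0.22, 0.049]]
rail 0 372 [-0.0572      0.64010331] [ 0.61139614 -0.06172769  0.11203545] [0.64876132 0.11998433 0.12997482]
red 0 397 [ 0.25038
[... 605 characters left out ...]
2393922 -0.15302389  0.05854477]
wall 1 225 (array([ 0.56944653, -0.19551393]), np.float64(0.04159952639023622))
handle 1 135
[[0.411, -0.239, 0.042], [0.42, -0.236, 0.051], [0.43, -0.237, 0.048], [0.44, -0.232, 0.055], [0.45, -0.236, 0.055], [0.46, -0.228, 0.052], [0.471, -0.218, 0.053], [0.48, -0.223, 0.051], [0.49, -0.216, 0.048], [0.499, -0.221, 0.051], [0.51, -0.211, 0.046], [0.518, -0.209, 0.047], [0.529, -0.21, 0.052]]
rail 1 203 [-0.03894853  0.64042068] [ 0.61138016 -0.06018734  0.11214793] [0.65029479 0.11950736 0.12943817]
red 1 182 [ 0.25253604 -0.29985386  0.02023813] [ 0.35783207 -0.21719471  0.057738  ]
eggs [0.23895737 0.32869421 0.03005167] [0.41246703 0.49572725 0.0959034 ]
```

```bash
cat > fit.py <<'E'
from h import *
from scipy.optimize import least_squares
W={n:np.load(n+"w.npy") for n in("scene","side")}; P={n:np.load(n+"0.npz")["p"].astype(int) for n in W}
A=np.concatenate([W[n].reshape(-1,3) for n in W]); B=np.concatenate([P[n].reshape(-1,3) for n in W])
src=np.r_[np.zeros(420*560),np.ones(420*560)]
black=B.max(1)<45; sat=B.max(1)-B.min(1)
def sel(lo,hi,e): return A[np.all((A>lo)&(A<hi),1)&e][:,:2]
hop=sel([.48,.08,.24],[.72,.21,.32],(src==0)&~black)
rail=sel([.62,-.05,.112],[.66,.07,.128],~black)
grip=sel([.56,0,.140],[.61,.05,.188],black)
rim=sel([.535,-.27,.047],[.64,-.14,.06],sat<25); wall=sel([.535,-.27,.012],[.64,-.14,.045],(sat<25)&(src==0)); han=sel([.40,-.27,.040],[.52,-.18,.062],sat<25)
def f(p):
    c=p[:2];ex=np.array([np.cos(p[2]),np.sin(p[2])]);ey=np.array([-ex[1],ex[0]])
    g=grip-c; gx=g@ex; gy=g@ey
    gd=np.maximum(abs(gx+.125)-.012,abs(gy)-.008)
    return np.r_[(np.linalg.norm(hop-c,axis=1)-.06)/np.sqrt(len(hop)),((rail-c)@ey+.057)/np.sqrt(len(rail)),gd/np.sqrt(len(grip))]/.002
r=least_squares(f,[.58,.15,1.62],loss="soft_l1"); print("disp",r.x,r.cost,"counts",len(hop),len(rail),len(grip))
c=r.x[:2];ex=np.array([np.cos(r.x[2]),np.sin(r.x[2])]);ey=np.array([-ex[1],ex[0]])
print("grip exp",c-.125*ex,"railslope",np.polyfit(rail[:,1],rail[:,0],1),"rail resid",np.median((rail-c)@ey))
for n,s in(("scene",0),("side",1)):
    k=sel([.62,-.08,.105],[.67,-.01,.14],(src==s)&black)-c; print("clip x,y",n,np.median(k@ex),np.median(k@ey))
def g(p):
    ex=np.array([np.cos(p[2]),np.sin(p[2])]);ey=np.array([-ex[1],ex[0]])
    return np.r_[(np.linalg.norm(rim-p[:2],axis=1)-.041)/np.sqrt(len(rim)),((han-p[:2])@ey)/np.sqrt(len(han))]/.002
r=least_squares(g,[.56,-.2,.2],loss="soft_l1"); q=r.x; print("cup",q,r.cost,len(rim),len(han),"grip",q[:2]-.145*np.array([np.cos(q[2]),np.sin(q[2])]))
m=camera_model("wrist"); C=-cv2.Rodrigues(np.array(m["rvec"]))[0].T@np.array(m["tvec"]).ravel()
s=get_state(); R=cv2.Rodrigues(s["ee_rot"])[0]; print("cam in tool",R.T@(C-s["tcp_pos"]),"axes",(R.T@cv2.Rodrigues(np.array(m["rvec"]))[0].T).round(2).tolist(), np.array(m["camera_matrix"])[0,0])
E
python3 fit.py
```

```text
disp [0.57479352 0.14590095 1.62694251] 3.399369361896234 counts 1623 334 196
grip exp [0.5818081  0.02109792] railslope [-0.043664    0.64084753] rail resid -0.05859350985812565
clip x,y scene -0.18219662242344348 -0.060258152601402395
clip x,y side -0.18073191648316497 -0.058392691478762505
cup [ 0.58125434 -0.19690869  0.26721138] 3.1713421152410364 247 216 grip [ 0.44140025 -0.23519489]
cam in tool [ 0.07124822 -0.00161515 -0.16220158] axes [[-0.0, -0.97, -0.26], [1.0, -0.0, -0.0], [-0.0, -0.26, 0.97]] 298.3590427481109
```

Run:
```python
from h import *
s=get_state(); R=cv2.Rodrigues(s["ee_rot"])[0]
A=np.concatenate([np.load(n+"w.npy").reshape(-1,3) for n in("scene","side")]); T=(A-s["tcp_pos"])@R
for a in np.arange(-.26,.02,.02):
    k=T[(T[:,2]>a)&(T[:,2]<a+.02)&(abs(T[:,0])<.15)&(abs(T[:,1])<.15)]
    if len(k): print(round(a,2),len(k),np.percentile(k[:,0],[0,2,98,100]).round(3),np.percentile(k[:,1],[0,2,98,100]).round(3))
w,q=np.load("scene0.npz"),np.load("side0.npz")
c=cv2.resize(q["p"][270:410,450:560],None,fx=4,fy=4); c2=cv2.resize(w["p"][30:170,450:560],None,fx=4,fy=4)
cv2.imwrite("pics/grip.png",np.clip(np.hstack([c2[:560],c])[:,:800]*1.6,0,255).astype(np.uint8))
```

```text
-0.26 118 [-0.04  -0.037  0.027  0.032] [-0.033 -0.031  0.034  0.036]
-0.24 153 [-0.039 -0.036  0.016  0.031] [-0.032 -0.03   0.034  0.035]
-0.22 274 [-0.04  -0.038  0.003  0.016] [-0.036 -0.032  0.035  0.036]
-0.2 204 [-0.042 -0.037 -0.009  0.013] [-0.035 -0.028  0.034  0.037]
-0.18 522 [-0.043 -0.041  0.011  0.031] [-0.05  -0.048  0.036  0.039]
-0.16 188 [-0.038 -0.036  0.016  0.018] [-0.049 -0.049  0.018  0.019]
-0.14 284 [-0.03  -0.027  0.018  0.024] [-0.05  -0.048  0.017  0.018]
-0.12 1462 [-0.042 -0.038  0.031  0.039] [-0.095 -0.092  0.094  0.097]
-0.1 690 [-0.044 -0.041  0.024  0.036] [-0.092 -0.084  0.079  0.093]
-0.08 104 [-0.041 -0.041  0.028  0.03 ] [-0.086 -0.085  0.087  0.087]
-0.06 76 [-0.015 -0.015  0.007  0.009] [-0.061 -0.059  0.049  0.05 ]
-0.04 69 [-0.016 -0.014  0.006  0.016] [-0.055 -0.054  0.053  0.054]
-0.02 78 [-0.016 -0.014  0.008  0.009] [-0.052 -0.052  0.054  0.054]
-0.0 3 [-0.011 -0.011 -0.003 -0.003] [-0.05  -0.046  0.048  0.048]
```

Request:
{"method": "send_rows", "body": {"motion": [{"translation": [0, 0, -0.2]}, {"translation": [0, 0, -0.2]}], "claw": 60}}

```text
invalid input at $.motion[0]: expected keys translation, yaw
```

View pics/grip.png

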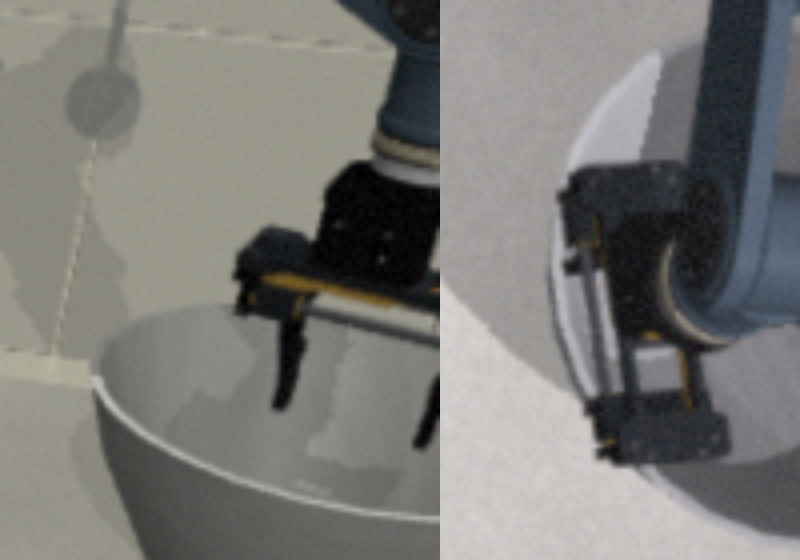

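The gripper body is long along tool y and narrow along x, and no camera housing is visible. The fingers start down inside a large bowl, so I'll lift first.

Request:
{"method": "send_rows", "body": {"motion": [{"translation": [0, 0, -0.4], "yaw": 0}, {"translation": [0, 0, -0.8], "yaw": 0}, {"translation": [0, 0, -1], "yaw": 0}, {"translation": [0, 0, -1], "yaw": -0.1}, {"translation": [0, 0, -1], "yaw": -0.2}, {"translation": [0, 0, -1], "yaw": -0.3}, {"translation": [0, 0, -1], "yaw": -0.367}, {"translation": [0, 0, -1], "yaw": -0.367}], "claw": 60}}

```text
t: 1.1
tcp_pos: [0.1927, 0.5942, 0.372]
ee_rot: [0.409, -3.114, 0.002]
ft_force: [-0.5, 0.1, -0.5]
grip_width: 0.0597
finger_force: 0.0
```

Request:
{"method": "send_rows", "body": {"motion": [{"translation": [-0.1, -0.3, 0], "yaw": 0}, {"translation": [-0.2, -0.65, 0], "yaw": 0}, {"translation": [-0.323, -0.984, 0], "yaw": 0}]}}

```text
t: 1.48
tcp_pos: [0.2783, 0.4631, 0.3723]
ee_rot: [0.41, -3.115, 0.001]
ft_force: [0.3, -0.0, -0.2]
grip_width: 0.06
finger_force: 0.0
```

Request:
{"method": "send_rows", "body": {"motion": [{"translation": [-0.1, -0.35, 0], "yaw": 0}, {"translation": [-0.2, -0.7, 0], "yaw": 0}, {"translation": [-0.323, -0.984, 0], "yaw": 0}]}}

```text
t: 1.85
tcp_pos: [0.3635, 0.3327, 0.3725]
ee_rot: [0.407, -3.115, 0.0]
ft_force: [-0.1, 0.2, 0.1]
grip_width: 0.06
finger_force: 0.0
```

Request:
{"method": "send_rows", "body": {"motion": [{"translation": [0.04, -0.35, 0], "yaw": 0}, {"translation": [0.08, -0.7, 0], "yaw": 0}, {"translation": [0.12, -0.968, 0], "yaw": 0}]}}

```text
t: 2.22
tcp_pos: [0.3834, 0.1878, 0.3725]
ee_rot: [0.407, -3.115, 0.0]
ft_force: [0.3, 0.3, 0.0]
grip_width: 0.06
finger_force: 0.0
```

Request:
{"method": "send_rows", "body": {"motion": [{"translation": [0.04, -0.35, 0], "yaw": 0}, {"translation": [0.08, -0.7, 0], "yaw": 0}, {"translation": [0.12, -0.968, 0], "yaw": 0}]}}

```text
t: 2.6
tcp_pos: [0.4038, 0.0429, 0.3726]
ee_rot: [-0.406, 3.115, -0.0]
ft_force: [0.1, 0.1, -0.1]
grip_width: 0.0602
finger_force: 0.0
```

Request:
{"method": "send_rows", "body": {"motion": [{"translation": [0.04, -0.35, 0], "yaw": 0}, {"translation": [0.08, -0.7, 0], "yaw": 0}, {"translation": [0.12, -0.968, 0], "yaw": 0}]}}

```text
t: 2.98
tcp_pos: [0.4241, -0.1022, 0.3725]
ee_rot: [-0.406, 3.115, -0.0]
ft_force: [0.4, 0.7, -1.0]
grip_width: 0.0603
finger_force: 0.0
```

Request:
{"method": "send_rows", "body": {"motion": [{"translation": [0.04, -0.35, 0.2], "yaw": 0}, {"translation": [0.08, -0.6, 0.5], "yaw": 0}, {"translation": [0.12, -0.85, 0.8], "yaw": 0}, {"translation": [0.12, -0.85, 0.8], "yaw": 0}, {"translation": [0.12, -0.85, 0.8], "yaw": 0}]}}

```text
t: 3.6
tcp_pos: [0.4398, -0.2276, 0.2528]
ee_rot: [0.409, -3.115, -0.001]
ft_force: [-0.3, 0.3, -0.1]
grip_width: 0.0604
finger_force: 0.0
```

Run:
```python
from h import *
m=camera_model("wrist");p,d=capture("wrist"); cv2.imwrite("pics/w1.png",p); w=cloud(m,d); np.savez("w1.npz",p=p,w=w,d=d)
print(get_state()["tcp_pos"], get_state()["joints"].round(2))
```

```text
[ 0.44017802 -0.22751204  0.25356246] [-0.7   0.31  1.71  0.    1.11 -2.54]
```

View pics/w1.png

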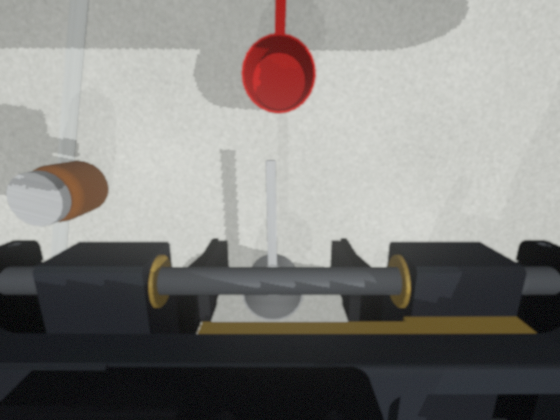

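The wrist picture shows the handle running from its tip at (271,160) to (273,265) and the cup centre near (273,287). The red cup at (279,72) is clear of it.

Run:
```python
from h import *
f=np.load("w1.npz");w=f["w"];p=f["p"].astype(int)
H=w[155:236,260:285].reshape(-1,3); H=H[(H[:,2]>.035)&(H[:,2]<.07)]
print(len(H),np.median(H[:,2]),H.min(0),H.max(0))
k=np.polyfit(H[:,0],H[:,1],1);print(k,np.degrees(np.arctan(k[0])),np.std(H[:,1]-np.polyval(k,H[:,0])))
for i in range(158,236,12):
    r=w[i,255:290]; r=r[(r[:,2]>.035)&(r[:,2]<.07)]; print(i,r.mean(0).round(4),np.ptp(r,0).round(3)) if len(r) else 0
tip=H[H[:,0]<np.percentile(H[:,0],3)].mean(0);print("tip",tip)
u=np.array([1,k[0]])/np.hypot(1,k[0]); x0=np.percentile(H[:,0],1)
t=np.array([x0,np.polyval(k,x0)]); print("tip",t,"grip",t+u*.034,"axis",t+u*.179)
C=w[250:330,235:310].reshape(-1,3); C=C[(C[:,2]>.048)&(C[:,2]<.062)]; print(len(C),C.min(0),C.max(0))
```

```text
737 0.053011797577765064 [ 0.40628002 -0.25328069  0.04671865] [ 0.50067929 -0.21756614  0.05550912]
[ 0.27435922 -0.35971502] 15.342112699978511 0.0036216194025941815
170 [ 0.4191 -0.2453  0.0527] [0.003 0.011 0.002]
182 [ 0.4331 -0.2404  0.0524] [0.003 0.011 0.007]
194 [ 0.4474 -0.2367  0.0536] [0.003 0.011 0.003]
206 [ 0.4623 -0.2328  0.0533] [0.003 0.011 0.001]
218 [ 0.4775 -0.2289  0.0531] [0.003 0.011 0.002]
230 [ 0.4928 -0.2243  0.0533] [0.002 0.01  0.003]
tip [ 0.40817382 -0.2469997   0.05223421]
tip [ 0.40779395 -0.24783299] grip [ 0.4405823  -0.23883721] axis [ 0.58041497 -0.20047283]
546 [ 0.51802915 -0.23893591  0.04812805] [ 0.62149121 -0.15946999  0.05741011]
```

Request:
{"method": "send_rows", "body": {"motion": [{"translation": [0.017, -0.073, 0.3], "yaw": 0}, {"translation": [0.017, -0.073, 0.6], "yaw": 0}, {"translation": [0.017, -0.073, 0.9], "yaw": 0}, {"translation": [0.017, -0.073, 0.9], "yaw": 0}]}}

```text
t: 4.15
tcp_pos: [0.4392, -0.2371, 0.1167]
ee_rot: [0.413, -3.111, -0.006]
ft_force: [0.0, 0.2, 0.2]
grip_width: 0.0603
finger_force: 0.0
```

Request:
{"method": "send_rows", "body": {"motion": [{"translation": [0, 0, 0.2], "yaw": 0}, {"translation": [0, 0, 0.4], "yaw": 0}, {"translation": [0, 0, 0.585], "yaw": 0}, {"translation": [0, 0, 0.585], "yaw": 0}, {"translation": [0, 0, 0.585], "yaw": 0}]}}

```text
t: 4.78
tcp_pos: [0.4418, -0.24, 0.032]
ee_rot: [-0.412, 3.112, -0.005]
ft_force: [0.5, -0.1, 0.6]
grip_width: 0.0603
finger_force: 0.0
```

Request:
{"method": "send_rows", "body": {"motion": [{"translation": [0, 0, 0], "yaw": 0}, {"translation": [0, 0, 0], "yaw": 0}, {"translation": [0, 0, 0], "yaw": 0}, {"translation": [0, 0, 0], "yaw": 0}, {"translation": [0, 0, 0], "yaw": 0}, {"translation": [0, 0, 0], "yaw": 0}], "claw": 0, "force": 55}}

```text
t: 5.52
tcp_pos: [0.44, -0.239, 0.0297]
ee_rot: [0.412, -3.114, -0.001]
ft_force: [1.0, 0.9, -0.4]
grip_width: 0.0112
finger_force: 55.0
```

Request:
{"method": "send_rows", "body": {"motion": [{"translation": [0, 0, -0.04], "yaw": 0}, {"translation": [0, 0, -0.08], "yaw": 0}, {"translation": [0, 0, -0.12], "yaw": 0}, {"translation": [0, 0, -0.12], "yaw": 0}, {"translation": [0, 0, -0.12], "yaw": 0}]}}

```text
t: 6.15
tcp_pos: [0.4401, -0.2391, 0.0479]
ee_rot: [-0.411, 3.115, -0.0]
ft_force: [0.6, -0.5, -0.6]
grip_width: 0.0107
finger_force: 55.0
```

```bash
cat > cupfit.py <<'E'
from h import *
import sys
from scipy.optimize import least_squares
def measure(tag,c0,yaw0):
    out=[]
    for n in("scene","side"):
        p,d=capture(n); w=cloud(camera_model(n),d); np.savez(f"{n}_{tag}.npz",p=p,w=w)
        out.append(w[(p.max(2).astype(int)-p.min(2)<28)])
    return np.concatenate(out)
if __name__=="__main__":
    tag=sys.argv[1]; x,y=map(float,sys.argv[2:4]); A=measure(tag,(x,y),0)
    k=A[(np.hypot(A[:,0]-x,A[:,1]-y)<.05)&(A[:,2]<.10)]
    z=k[:,2]; print("n",len(k),"z pct",np.percentile(z,[1,50,90,97,99]).round(4))
    top=np.percentile(z,97); r=k[z>top-.012]
    # plane through the rim, circle of r=41 mm
    pl=np.linalg.lstsq(np.c_[r[:,:2]-[x,y],np.ones(len(r))],r[:,2],rcond=None)[0]; print("rim plane slope x,y, z",pl.round(3),len(r))
    s=least_squares(lambda q:np.hypot(r[:,0]-q[0],r[:,1]-q[1])-.0415,[x,y],loss="soft_l1",f_scale=.003); print("axis",s.x.round(4))
    s=get_state(); print(s["tcp_pos"].round(4),s["ft_force"].round(2),s["grip_width"])
E
python3 cupfit.py lift 0.580 -0.200
```

```text
n 1824 z pct [-0.0079  0.0313  0.065   0.069   0.0705]
rim plane slope x,y, z [-0.011  0.002  0.064] 392
axis [ 0.5816 -0.1983]
[ 0.4401 -0.2391  0.0477] [ 0.44 -0.65 -1.46] 0.011145648056514836
```

Request:
{"method": "send_rows", "body": {"motion": [{"translation": [-0.02, 0.1, 0], "yaw": 0.01}, {"translation": [-0.06, 0.25, 0], "yaw": 0.03}, {"translation": [-0.1, 0.4, 0], "yaw": 0.06}, {"translation": [-0.14, 0.6, 0], "yaw": 0.09}, {"translation": [-0.17, 0.73, 0], "yaw": 0.12}, {"translation": [-0.19, 0.8, 0], "yaw": 0.133}, {"translation": [-0.19, 0.8, 0], "yaw": 0.133}]}}

```text
t: 7.12
tcp_pos: [0.4362, -0.115, 0.0477]
ee_rot: [0.087, -3.139, -0.001]
ft_force: [0.5, -0.1, -1.2]
grip_width: 0.0111
finger_force: 55.0
```

```bash
python3 cupfit.py mid 0.580 -0.076
```

```text
n 1404 z pct [-0.0088  0.0026  0.0592  0.0676  0.071 ]
rim plane slope x,y, z [-0.025  0.035  0.065] 172
axis [ 0.5834 -0.1068]
[ 0.4368 -0.1162  0.0477] [-0.04 -0.1  -1.08] 0.011276061706412467
```

Request:
{"method": "send_rows", "body": {"motion": [{"translation": [0, 0.1, 0], "yaw": 0}, {"translation": [0, 0.27, 0], "yaw": 0}, {"translation": [-0.01, 0.45, 0], "yaw": 0}, {"translation": [-0.01, 0.62, 0], "yaw": 0}, {"translation": [-0.02, 0.75, 0], "yaw": 0}, {"translation": [-0.02, 0.8, 0], "yaw": 0}, {"translation": [-0.02, 0.8, 0], "yaw": 0}]}}

```text
t: 8.1
tcp_pos: [0.4329, 0.0045, 0.0478]
ee_rot: [0.086, -3.14, -0.0]
ft_force: [0.6, -0.1, -0.6]
grip_width: 0.0114
finger_force: 55.0
```

Request:
{"method": "send_rows", "body": {"motion": [{"translation": [0, 0.1, 0], "yaw": 0}, {"translation": [0, 0.27, 0], "yaw": 0}, {"translation": [-0.01, 0.45, 0], "yaw": 0}, {"translation": [-0.02, 0.62, 0], "yaw": 0}, {"translation": [-0.02, 0.78, 0], "yaw": 0}, {"translation": [-0.02, 0.853, 0], "yaw": 0}, {"translation": [-0.02, 0.853, 0], "yaw": 0}, {"translation": [-0.02, 0.853, 0], "yaw": 0}]}}

```text
t: 9.1
tcp_pos: [0.4293, 0.1315, 0.0478]
ee_rot: [0.083, -3.14, 0.0]
ft_force: [0.7, 0.1, -1.2]
grip_width: 0.0112
finger_force: 55.0
```

Run:
```python
from h import *
m=camera_model("scene");p,d=capture("scene");w=cloud(m,d)
print(get_state()["tcp_pos"].round(4),get_state()["ft_force"].round(1))
u=(proj(m,[[.575,.146,0.1],[.575,.142,.07]]));print(u)
a,b,c,e=280,110,430,280
cr=cv2.resize(p[b:e,a:c],None,fx=3.5,fy=3.5,interpolation=cv2.INTER_CUBIC);cv2.imwrite("pics/placed.png",np.clip(cr*1.4,0,255).astype(np.uint8))
A=w[(p.max(2).astype(int)-p.min(2)<28)]
k=A[(np.hypot(A[:,0]-.575,A[:,1]-.142)<.05)&(A[:,2]>.015)&(A[:,2]<.08)]; print(len(k),k.min(0),k.max(0),circ(k[:,:2]))
```

```text
[0.4293 0.1314 0.0478] [-0.2 -0.7 -2. ]
[[342.38555733 213.72730592]
 [340.18655818 222.97103236]]
702 [0.53272982 0.10288411 0.01516091] [0.61760972 0.18200294 0.07073677] (array([0.57598986, 0.14113378]), np.float64(0.03726093111252779))
```

View pics/placed.png

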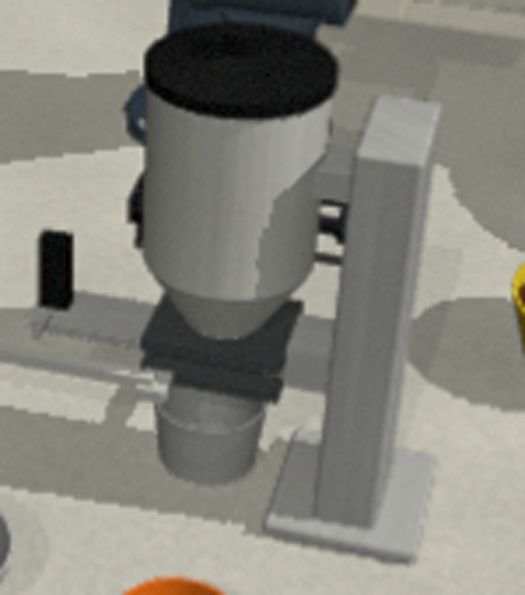

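The cup hangs under the housing at scene-crop (212,440), centred on the spout axis and clear of the foot slab at (270,520). The fit puts its axis at (0.576, 0.141). I'll lower and release it.

Request:
{"method": "send_rows", "body": {"motion": [{"translation": [0, 0, 0.03], "yaw": 0}, {"translation": [0, 0, 0.06], "yaw": 0}, {"translation": [0, 0, 0.09], "yaw": 0}, {"translation": [0, 0, 0.117], "yaw": 0}, {"translation": [0, 0, 0.117], "yaw": 0}, {"translation": [0, 0, 0.117], "yaw": 0}]}}

```text
t: 9.9
tcp_pos: [0.4293, 0.1321, 0.0303]
ee_rot: [-0.084, 3.14, 0.0]
ft_force: [-0.9, 0.4, -0.7]
grip_width: 0.0109
finger_force: 55.0
```

Request:
{"method": "send_rows", "body": {"motion": [{"translation": [0, 0, 0], "yaw": 0}, {"translation": [0, 0, 0], "yaw": 0}, {"translation": [0, 0, 0], "yaw": 0}, {"translation": [0, 0, 0], "yaw": 0}, {"translation": [0, 0, 0], "yaw": 0}], "claw": 50}}

```text
t: 10.52
tcp_pos: [0.4293, 0.132, 0.0303]
ee_rot: [-0.084, 3.14, 0.0]
ft_force: [-0.3, 0.4, 0.2]
grip_width: 0.048
finger_force: 0.0
```

Request:
{"method": "send_rows", "body": {"motion": [{"translation": [0, 0, -0.1], "yaw": 0}, {"translation": [0, 0, -0.3], "yaw": 0}, {"translation": [0, 0, -0.6], "yaw": 0}, {"translation": [0, 0, -1], "yaw": 0}, {"translation": [0, 0, -1], "yaw": 0}]}}

```text
t: 11.15
tcp_pos: [0.4323, 0.1323, 0.1843]
ee_rot: [-0.085, 3.13, 0.0]
ft_force: [-0.6, 0.5, -0.4]
grip_width: 0.0501
finger_force: 0.0
```

```bash
python3 cupfit.py rel 0.576 0.141
python3 - <<'E'
from h import *
A=[]
for n in("scene","side"):
    f=np.load(n+"_rel.npz");w=f["w"];A.append(w[f["p"].max(2)<250])
    h=w[(w[...,0]>.39)&(w[...,0]<.52)&(abs(w[...,1]-.135)<.03)&(w[...,2]>.035)&(w[...,2]<.065)]; print(n,"handle",len(h),np.median(h,0) if len(h) else'',np.polyfit(h[:,0],h[:,1],1) if len(h)>5 else'')
w=np.load("scene_rel.npz")["w"];k=w[(np.hypot(w[...,0]-.576,w[...,1]-.141)<.05)&(w[...,2]>.01)&(w[...,2]<.058)];print(len(k),circ(k[:,:2]),k.max(0),k.min(0))
E
```

```text
n 1224 z pct [-0.0053  0.0194  0.0483  0.0532  0.0547]
rim plane slope x,y, z [0.048 0.016 0.048] 239
axis [0.5751 0.1413]
[0.4291 0.132  0.1807] [-0.9  -0.57 -0.34] 0.05023540628971512
scene handle 0  
side handle 115 [0.45383766 0.13472776 0.05129227] [0.05848683 0.10830012]
721 (array([0.57576279, 0.14141269]), np.float64(0.038067180020210686)) [0.61858647 0.18316169 0.0560068 ] [0.53270272 0.10006838 0.01004714]
```

Run:
```python
from h import *
A=np.concatenate([np.load(n+"w.npy").reshape(-1,3) for n in("scene","side")])
tcp=np.array([.1926,.5939,.2217]); j=1.0785
def rot(a): return np.array([[np.cos(a),-np.sin(a)],[np.sin(a),np.cos(a)]])
k=A[(A[:,2]>.33)&(np.hypot(A[:,0],A[:,1])<.9)&(A[:,1]>.15)&(np.hypot(A[:,0]-.575,A[:,1]-.146)>.12)]
d=k-tcp; h=np.c_[d[:,:2]@rot(j),d[:,2]]   # forward, left, up
for z in np.arange(.1,.6,.05):
    s=h[(h[:,2]>z)&(h[:,2]<z+.05)]
    if len(s): print(round(z,2),len(s),"fwd",np.percentile(s[:,0],[1,99]).round(3),"left",np.percentile(s[:,1],[1,99]).round(3))
for t,jj in(([.582,.021,.146],-.154),([.585,-.035,.146],-.248)):
    g=np.c_[h[:,:2]@rot(jj).T,h[:,2]]+t
    r=np.hypot(g[:,0]-.5748,g[:,1]-.1459); n=g[r<.09]; print(t,"pts over hopper",len(n),"lowest",np.percentile(n[:,2],[0,2,10]) if len(n) else'', "low-level closest r (z<.37):",r[g[:,2]<.375].min() if (g[:,2]<.375).any() else'')
```

```text
0.1 2488 fwd [-0.732  0.094] left [-0.05   0.778]
0.15 1769 fwd [-0.715  0.036] left [-0.044  0.764]
0.2 1332 fwd [-0.535  0.036] left [-0.037  0.138]
0.25 1460 fwd [-0.533  0.037] left [-0.063  0.138]
0.3 3356 fwd [-0.445  0.04 ] left [-0.063  0.059]
0.35 1429 fwd [-0.179 -0.008] left [-0.059  0.002]
0.4 856 fwd [-0.24  -0.123] left [-0.054 -0.006]
0.45 688 fwd [-0.282 -0.174] left [-0.055 -0.026]
0.5 379 fwd [-0.357 -0.233] left [-0.067 -0.045]
0.55 115 fwd [-0.363 -0.284] left [-0.068 -0.061]
[0.582, 0.021, 0.146] pts over hopper 96 lowest [0.43045758 0.43219015 0.43966085] low-level closest r (z<.37): 0.1012116458547102
[0.585, -0.035, 0.146] pts over hopper 0 lowest  low-level closest r (z<.37): 0.15003602352506598
```

Request:
{"method": "send_rows", "body": {"motion": [{"translation": [0, 0, -0.3], "yaw": 0}, {"translation": [0, -0.2, -0.6], "yaw": 0}, {"translation": [0, -0.5, -0.8], "yaw": 0}, {"translation": [-0.05, -0.8, -0.8], "yaw": 0}, {"translation": [-0.1, -1, -0.8], "yaw": 0}, {"translation": [-0.1, -1, -0.8], "yaw": 0}]}}

```text
t: 12.0
tcp_pos: [0.452, -0.0185, 0.2983]
ee_rot: [0.079, -3.137, -0.002]
ft_force: [0.2, -0.0, -0.3]
grip_width: 0.05
finger_force: 0.0
```

Request:
{"method": "send_rows", "body": {"motion": [{"translation": [0, 0, 0], "yaw": 0.11}, {"translation": [0, 0, 0], "yaw": 0.22}, {"translation": [0, 0, 0], "yaw": 0.33}, {"translation": [0, 0, 0], "yaw": 0.44}, {"translation": [0, 0, 0], "yaw": 0.55}, {"translation": [0, 0, 0], "yaw": 0.66}, {"translation": [0, 0, 0], "yaw": 0.77}, {"translation": [0, 0, 0], "yaw": 0.88}, {"translation": [0, 0, 0], "yaw": 1}, {"translation": [0, 0, 0], "yaw": 1}]}}

```text
t: 13.25
tcp_pos: [0.4511, -0.0157, 0.2988]
ee_rot: [-2.155, -2.281, 0.002]
ft_force: [-0.0, -0.0, -0.4]
grip_width: 0.0501
finger_force: 0.0
```

Run:
```python
from h import *
s=get_state();print(s["tcp_pos"].round(4),s["ee_rot"],s["joints"].round(3))
R=cv2.Rodrigues(s["ee_rot"])[0];print("tool x,y",R[:,0].round(4),R[:,1].round(4))
# two-view grip / clip / pointer refinement, gripper out of the way
c=np.array([.57479,.14590]);a=1.62694;ex=np.array([np.cos(a),np.sin(a)]);ey=np.array([-ex[1],ex[0]])
for n in("scene","side"):
    L=[]
    for i in range(5):
        p,d=capture(n); w=cloud(camera_model(n),d); b=w[p.max(2)<50]; q=np.c_[(b[:,:2]-c)@ex,(b[:,:2]-c)@ey,b[:,2]]
        L.append(q)
    q=np.concatenate(L)
    g=q[(abs(q[:,0]+.125)<.03)&(abs(q[:,1])<.03)&(q[:,2]>.135)&(q[:,2]<.195)]
    t=g[g[:,2]>.182]
    k=q[(abs(q[:,0]+.181)<.025)&(abs(q[:,1]+.057)<.022)&(q[:,2]>.108)&(q[:,2]<.14)]
    for l,e in(("grip",g),("griptop",t),("clip",k)): print(n,l,len(e),np.percentile(e,[3,50,97],axis=0).round(4).tolist() if len(e) else'')
```

```text
[ 0.4511 -0.0157  0.2988] [-2.15477413e+00 -2.28112182e+00  2.21429911e-03] [-0.283  0.195  1.742  0.     1.208 -0.341]
tool x,y [-0.0569  0.9984  0.0017] [ 0.9984  0.0569 -0.0035]
scene grip 948 [[-0.1346, -0.0095, 0.1365], [-0.1228, -0.0052, 0.164], [-0.1127, 0.0045, 0.1862]]
scene griptop 163 [[-0.134, -0.0084, 0.1821], [-0.1238, -0.0021, 0.1848], [-0.1134, 0.0066, 0.1874]]
scene clip 230 [[-0.1879, -0.0652, 0.1147], [-0.1818, -0.0607, 0.1259], [-0.1772, -0.0501, 0.1331]]
side grip 154 [[-0.1315, -0.0095, 0.1501], [-0.1249, -0.0055, 0.1831], [-0.116, 0.0049, 0.1897]]
side griptop 95 [[-0.1317, -0.0091, 0.1822], [-0.125, -0.0024, 0.1846], [-0.116, 0.0047, 0.1903]]
side clip 90 [[-0.1866, -0.0643, 0.1237], [-0.1798, -0.0579, 0.1301], [-0.1748, -0.0509, 0.1356]]
```

Request:
{"method": "send_rows", "body": {"motion": [{"translation": [0, 0.25, 0], "yaw": 0}, {"translation": [0, 0.5, 0], "yaw": 0}, {"translation": [0.05, 0.75, 0], "yaw": 0}, {"translation": [0.12, 0.894, 0], "yaw": 0}, {"translation": [0.202, 0.894, 0], "yaw": 0}, {"translation": [0.202, 0.894, 0], "yaw": 0}, {"translation": [0.202, 0.894, 0], "yaw": 0}]}}

```text
t: 14.62
tcp_pos: [0.5834, 0.0205, 0.3004]
ee_rot: [-2.161, -2.28, 0.001]
ft_force: [-0.3, -0.8, -0.8]
grip_width: 0.0498
finger_force: 0.0
```

Run:
```python
from h import *
s=get_state();print(s["tcp_pos"].round(4),s["ft_force"].round(2))
m=camera_model("wrist");p,d=capture("wrist");w=cloud(m,d)
b=w[(p.max(2)<60)];b=b[(b[:,2]>.15)&(b[:,2]<.195)&(abs(b[:,0]-.583)<.04)&(abs(b[:,1]-.022)<.04)]
t=b[b[:,2]>.18];print(len(b),len(t),(np.percentile(t,[3,97],axis=0)).round(4).tolist() if len(t) else '')
cv2.imwrite("pics/w2.png",p)
```

```text
[0.5834 0.0205 0.3004] [-0.29 -0.77 -0.76]
1 0
```

View pics/w2.png

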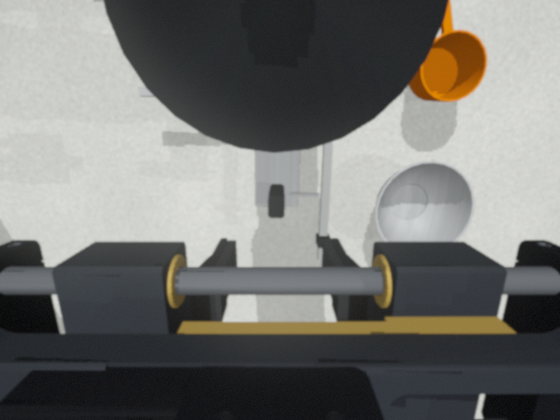

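The grip is at (276,200) between the finger lines, the pointer tip is near (320,194), and the clip is at (323,240).

Run:
```python
from h import *
m=camera_model("wrist");p,d=capture("wrist");w=cloud(m,d)
for l,(a,b,c,e) in dict(grip=(266,180,288,222),clip=(314,230,332,246)).items():
    q=w[b:e,a:c][p[b:e,a:c].max(2)<70]; q=q[np.isfinite(q[:,2])]; print(l,len(q),np.percentile(q,[3,25,50,75,97],axis=0).round(3).tolist() if len(q) else p[b:e:4,a:c:4].max(2))
    mk=(p[b:e,a:c].max(2)<70); v,u=np.nonzero(mk); print("px",u.min()+a,u.max()+a,v.min()+b,v.max()+b)
print(proj(m,[[.5833,.0222,.187],[.5833,.0222,.165],[.5833,.0222,.127]]).round(1))
```

```text
grip 287 [[0.575, 0.012, 0.145], [0.578, 0.019, 0.177], [0.581, 0.027, 0.186], [0.583, 0.031, 0.187], [0.585, 0.031, 0.188]]
px 270 282 185 215
clip 115 [[0.608, -0.039, 0.127], [0.611, -0.033, 0.132], [0.633, -0.031, 0.133], [0.637, 0.03, 0.303], [0.643, 0.03, 0.308]]
px 317 331 237 245
[[279.2 203.4]
 [279.2 198.2]
 [279.2 190.9]]
```

Request:
{"method": "send_rows", "body": {"motion": [{"translation": [0.01, -0.014, 0.25], "yaw": 0}, {"translation": [0.01, -0.014, 0.5], "yaw": 0}, {"translation": [0.01, -0.014, 0.6], "yaw": 0}, {"translation": [0.01, -0.014, 0.6], "yaw": 0}, {"translation": [0.01, -0.014, 0.6], "yaw": 0}]}}

```text
t: 15.35
tcp_pos: [0.5835, 0.0216, 0.2117]
ee_rot: [2.159, 2.278, 0.003]
ft_force: [-0.1, 0.4, -0.4]
grip_width: 0.0499
finger_force: 0.0
```

Request:
{"method": "send_rows", "body": {"motion": [{"translation": [0, 0, 0.1], "yaw": 0}, {"translation": [0, 0, 0.2], "yaw": 0}, {"translation": [0, 0, 0.3], "yaw": 0}, {"translation": [0, 0, 0.4], "yaw": 0}, {"translation": [0, 0, 0.43], "yaw": 0}, {"translation": [0, 0, 0.43], "yaw": 0}, {"translation": [0, 0, 0.43], "yaw": 0}]}}

```text
t: 16.23
tcp_pos: [0.5828, 0.0218, 0.1462]
ee_rot: [2.16, 2.28, 0.001]
ft_force: [-0.3, -0.4, -0.3]
grip_width: 0.0499
finger_force: 0.0
```

Request:
{"method": "send_rows", "body": {"motion": [{"translation": [0, 0, 0], "yaw": 0}, {"translation": [0, 0, 0], "yaw": 0}, {"translation": [0, 0, 0], "yaw": 0}, {"translation": [0, 0, 0], "yaw": 0}], "claw": 10, "force": 45}}

```text
t: 16.73
tcp_pos: [0.5813, 0.0219, 0.1457]
ee_rot: [-2.159, -2.279, 0.003]
ft_force: [-6.3, -0.3, 3.4]
grip_width: 0.0183
finger_force: 3.0
```

Request:
{"method": "send_rows", "body": {"motion": [{"translation": [0, -0.004, 0], "yaw": 0}, {"translation": [0, -0.008, 0], "yaw": 0}, {"translation": [0, -0.008, 0], "yaw": 0}, {"translation": [0, -0.008, 0], "yaw": 0}]}}

```text
t: 17.23
tcp_pos: [0.5804, 0.0219, 0.1457]
ee_rot: [-2.16, -2.279, 0.002]
ft_force: [-4.9, -1.4, 3.3]
grip_width: 0.0156
finger_force: 44.9
```

Request:
{"method": "send_rows", "body": {"motion": [{"translation": [-0.05, -0.004, 0], "yaw": 0}, {"translation": [-0.1, -0.006, 0], "yaw": 0}, {"translation": [-0.15, -0.006, 0], "yaw": 0}, {"translation": [-0.2, -0.006, 0], "yaw": 0}, {"translation": [-0.25, -0.006, 0], "yaw": 0}, {"translation": [-0.3, -0.006, 0], "yaw": 0}, {"translation": [-0.36, -0.006, 0], "yaw": 0}, {"translation": [-0.36, -0.006, 0], "yaw": 0}, {"translation": [-0.36, -0.006, 0], "yaw": 0}]}}

```text
t: 18.35
tcp_pos: [0.5824, -0.0291, 0.1456]
ee_rot: [-2.159, -2.276, -0.004]
ft_force: [-3.6, 8.4, 4.0]
grip_width: 0.0155
finger_force: 45.0
```

Run:
```python
from h import *
s=get_state();print(s["tcp_pos"].round(4),s["ft_force"].round(2),s["grip_width"])
c=np.array([.57479,.14590]);a=1.62694;ex=np.array([np.cos(a),np.sin(a)]);ey=np.array([-ex[1],ex[0]])
print("tcp disp",(s["tcp_pos"][:2]-c)@ex,(s["tcp_pos"][:2]-c)@ey)
ims=[]
for n in("scene","side","wrist"):
    m=camera_model(n); P=[capture(n)[0].astype(float) for i in range(3)]; p=np.mean(P,0)
    X=c-.181*ex-.053*ey; u,v=proj(m,[[*X,.130]])[0]; print(n,u,v)
    u,v=int(u),int(v); k=12 if n!="wrist" else 6; h=132/k*1.0; W=int(396/k/1.5); 
    cr=p[max(v-W,0):v+W,max(u-W,0):u+W].astype(np.float32); cr=cv2.resize(cr,(262,262),interpolation=cv2.INTER_CUBIC); ims.append(cr); print("origin",max(u-W,0),max(v-W,0),"scale",262/(2*W))
    np.save(f"pull_{n}.npy",p)
cv2.imwrite("pics/pull.png",np.clip(np.hstack(ims)*1.5,0,255).astype(np.uint8))
```

```text
[ 0.5824 -0.0291  0.1456] [-3.63  8.37  3.98] 0.015524424417955516
tcp disp -0.17518703145433903 0.0022218013037397693
scene 267.64435695391154 203.17165716377843
origin 245 181 scale 5.954545454545454
side 258.1668264750728 217.88936988160634
origin 236 195 scale 5.954545454545454
wrist 365.8930832455651 251.7336821807495
origin 321 207 scale 2.977272727272727
```

View pics/pull.png

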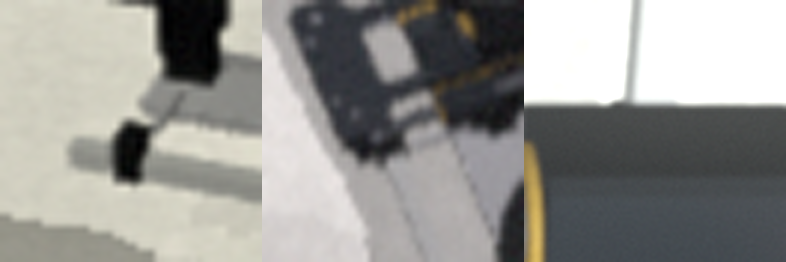

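```bash
cat > pt.py <<'E'
from h import *
from scipy.optimize import least_squares
c=np.array([.57479,.14590]);a=1.62694;ex=np.array([np.cos(a),np.sin(a)]);ey=np.array([-ex[1],ex[0]])
def Wd(x,y,z): return [*(c+x*ex+y*ey),z]
def box(x,y,lx,ly,z0,z1): return [Wd(x+i*lx/2,y+j*ly/2,z) for i in(-1,1) for j in(-1,1) for z in(z0,z1)]
def render(m,B,k=8,roi=None):
    u0,v0,W=roi; q=(proj(m,B)-[u0,v0]+.5)*k
    im=np.zeros((W*k,W*k),np.uint8); cv2.fillConvexPoly(im,cv2.convexHull(q.astype(np.float32)).round().astype(np.int32),255)
    return cv2.resize(im,(W,W),interpolation=cv2.INTER_AREA)/255.
def fit(m,img,mk,x0,roi):
    u0,v0,W=roi; I=img[v0:v0+W,u0:u0+W]
    best=None
    for x in np.arange(x0[0]-.015,x0[0]+.015,.001):
        for y in np.arange(x0[1]-.008,x0[1]+.0081,.002):
            r=render(m,mk(x,y),roi=roi); s=np.corrcoef(r.ravel(),I.ravel())[0,1]
            if best is None or s>best[0]: best=(s,x,y)
    return best
E
python3 - <<'E'
from pt import *
for n in("scene","side"):
    m=camera_model(n)
    im=[np.load(n+"0.npz")["p"]]+[np.load(f"{n}_{t}.npz")["p"] for t in("lift","rel")]
    g=255-np.mean(im,0).max(2); g=np.clip(g,110,255)
    cp=proj(m,[Wd(-.181,-.057,.122)])[0]; gp=proj(m,[Wd(-.125,0,.165)])[0]
    r1=(int(cp[0])-8,int(cp[1])-8,17)
    dark=(255-np.mean(im,0).max(2)>205)*1.0
    for G,l in((g,"soft"),(dark,"dark")):
        print(n,l,"clip",fit(m,G,lambda x,y:box(x,y,.012,.016,.111,.133),(-.181,-.057),r1))
    if n=="scene":
        r2=(int(gp[0])-11,int(gp[1])-11,22)
        print(n,"grip shut",fit(m,dark,lambda x,y:box(x,y,.024,.016,.127,.187),(-.125,0),r2))
m=camera_model("scene"); p=np.load("pull_scene.npy")
for x in(-.17,-.175,-.18,-.185): print(x,proj(m,[Wd(x,-.02,.129),Wd(x,-.03,.129),Wd(x,-.04,.129),Wd(x,-.048,.129)]).round(1).tolist())
g=p.mean(2)
print("cols 264..281"); 
for v in range(195,208): print(v,g[v,264:282].round().astype(int).tolist())
E
```

```text
scene soft clip (np.float64(0.8970738665041886), np.float64(-0.184), np.float64(-0.05499999999999999))
scene dark clip (np.float64(0.8395953391868921), np.float64(-0.183), np.float64(-0.056999999999999995))
scene grip shut (np.float64(0.9520708661332062), np.float64(-0.123), np.float64(-0.004))
side soft clip (np.float64(0.9159631914108595), np.float64(-0.183), np.float64(-0.056999999999999995))
side dark clip (np.float64(0.7288110110412265), np.float64(-0.181), np.float64(-0.056999999999999995))
-0.17 [[276.0, 197.3], [274.8, 199.4], [273.5, 201.5], [272.4, 203.2]]
-0.175 [[274.2, 197.0], [272.9, 199.1], [271.6, 201.2], [270.6, 202.8]]
-0.18 [[272.3, 196.7], [271.0, 198.8], [269.7, 200.8], [268.7, 202.5]]
-0.185 [[270.5, 196.4], [269.2, 198.4], [267.9, 200.5], [266.8, 202.2]]
cols 264..281
195 [137, 136, 136, 137, 137, 133, 109, 95, 92, 92, 91, 90, 89, 77, 67, 60, 60, 85]
196 [137, 136, 136, 138, 135, 119, 99, 93, 93, 93, 89, 80, 87, 92, 92, 92, 91, 92]
197 [136, 136, 137, 137, 118, 101, 94, 93, 93, 90, 80, 73, 90, 93, 92, 93, 91, 92]
198 [136, 137, 137, 136, 107, 91, 90, 92, 91, 86, 71, 84, 92, 93, 93, 92, 92, 92]
199 [137, 138, 141, 140, 122, 95, 87, 87, 87, 74, 70, 86, 91, 94, 92, 89, 90, 91]
200 [138, 135, 131, 133, 133, 117, 103, 90, 79, 72, 77, 85, 85, 87, 81, 82, 87, 90]
201 [138, 107, 68, 74, 101, 122, 110, 91, 79, 105, 109, 106, 106, 105, 91, 90, 84, 85]
202 [128, 64, 20, 20, 30, 42, 64, 83, 105, 136, 141, 140, 141, 139, 121, 123, 105, 104]
203 [77, 26, 10, 8, 6, 18, 76, 110, 136, 143, 142, 140, 140, 141, 139, 142, 139, 141]
204 [46, 14, 11, 12, 7, 28, 101, 136, 143, 142, 139, 138, 138, 140, 141, 140, 140, 142]
205 [34, 10, 8, 10, 2, 31, 103, 134, 142, 141, 140, 141, 143, 143, 143, 141, 139, 140]
206 [32, 11, 9, 7, 9, 46, 102, 113, 125, 125, 132, 136, 139, 141, 144, 143, 141, 140]
207 [32, 7, 7, 6, 21, 75, 98, 100, 102, 100, 103, 109, 111, 118, 127, 137, 137, 136]
```

Request:
{"method": "send_rows", "body": {"motion": [{"translation": [-0.02, 0, 0], "yaw": 0}, {"translation": [-0.04, 0, 0], "yaw": 0}, {"translation": [-0.057, 0, 0], "yaw": 0}, {"translation": [-0.057, 0, 0], "yaw": 0}, {"translation": [-0.057, 0, 0], "yaw": 0}, {"translation": [-0.057, 0, 0], "yaw": 0}]}}

```text
t: 19.55
tcp_pos: [0.5827, -0.0371, 0.1456]
ee_rot: [-2.158, -2.276, -0.005]
ft_force: [-4.4, 9.7, 4.3]
grip_width: 0.0156
finger_force: 45.0
```

Run:
```python
from pt import *
s=get_state();print(s["tcp_pos"].round(4),s["ft_force"].round(2),s["finger_force"],(s["tcp_pos"][:2]-c)@ex)
m=camera_model("scene");P=[];D=[]
for i in range(4):
    p,d=capture("scene");P.append(p);D.append(d)
p=np.mean(P,0);g=p.mean(2)
for x in(-.175,-.18,-.185): print(x,proj(m,[Wd(x,-.02,.129),Wd(x,-.03,.129),Wd(x,-.04,.129)]).round(1).tolist())
for v in range(195,204): print(v,g[v,262:280].round().astype(int).tolist())
w=cloud(m,np.median(D,0));k=w[(np.hypot(w[...,0]-.576,w[...,1]-.141)<.05)&(w[...,2]>.01)&(w[...,2]<.058)];print("cup",circ(k[:,:2]),k.max(0))
cr=cv2.resize(P[0][150:270,220:400],None,fx=4.2,fy=4.2,interpolation=cv2.INTER_CUBIC);cv2.imwrite("pics/end.png",np.clip(cr*1.4,0,255).astype(np.uint8))
```

```text
[ 0.5827 -0.0371  0.1456] [-4.39  9.7   4.33] 44.957107566297054 -0.18317591170762176
-0.175 [[274.2, 197.0], [272.9, 199.1], [271.6, 201.2]]
-0.18 [[272.3, 196.7], [271.0, 198.8], [269.7, 200.8]]
-0.185 [[270.5, 196.4], [269.2, 198.4], [267.9, 200.5]]
195 [136, 137, 138, 137, 130, 106, 94, 93, 94, 90, 82, 85, 91, 92, 91, 91, 92, 92]
196 [135, 136, 137, 132, 111, 96, 93, 94, 92, 87, 71, 89, 93, 92, 92, 93, 92, 92]
197 [134, 136, 136, 122, 100, 93, 91, 92, 89, 75, 76, 90, 93, 92, 92, 92, 92, 91]
198 [135, 136, 136, 117, 93, 85, 84, 88, 80, 69, 87, 91, 90, 92, 91, 92, 91, 90]
199 [137, 137, 136, 122, 110, 90, 87, 86, 72, 72, 82, 83, 84, 88, 90, 92, 91, 89]
200 [138, 138, 139, 136, 129, 98, 87, 78, 93, 95, 89, 90, 86, 86, 85, 86, 81, 82]
201 [139, 140, 138, 108, 68, 57, 59, 74, 125, 135, 117, 124, 113, 106, 105, 106, 91, 90]
202 [138, 140, 128, 64, 20, 16, 17, 34, 103, 137, 140, 141, 140, 138, 141, 139, 120, 123]
203 [137, 132, 76, 26, 9, 10, 5, 28, 102, 138, 143, 142, 141, 140, 140, 140, 140, 140]
cup (array([0.57572732, 0.14145194]), np.float64(0.03814539573322752)) [0.61686988 0.182184   0.05587001]
```

View pics/end.png

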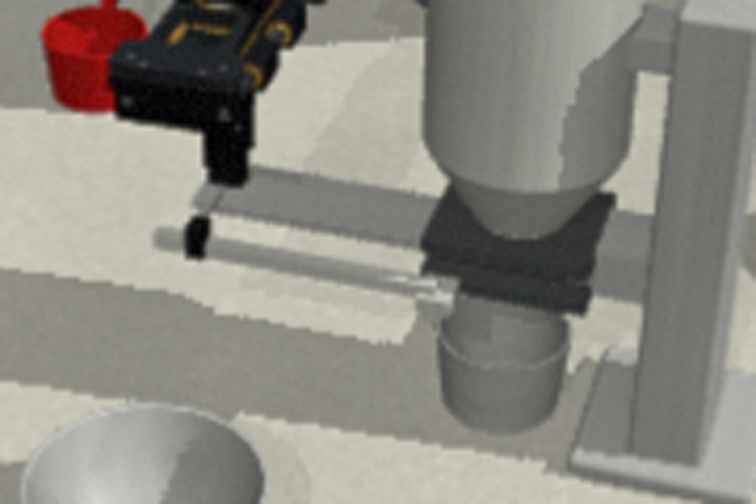

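The end view shows the pointer running straight into the clip at crop (205,205)–(198,235), and the cup standing under the spout at (503,365). The gripper holds the gate with 45 N. My measurements of the pointer and clip agree to within about 2 mm, so I'm handing in.

```bash
python3 -c "
from rig import *
print(job_done())"
```

```text
the job is handed in; nothing more can be done
None
```

The job is handed in: the cup stands released under the spout, and the gripper still holds the gate with its pointer at the clip to within about 2 mm by my measurements; no verdict was returned.

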